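# Set the winnower's air gate with its thumbwheel

## Task

Set the air gate of the cocoa winnower: with a fingertip on top of the black knurled thumbwheel, roll it stroke by stroke until the gap has closed so far that the gate's yellow pointer stands in line with the red gauge clip (the blue one is for another batch). Move the gate by the wheel only, never by pushing the gate plate or its pointer, and do not pick up, shift or knock over anything that stands around; then take the hand away.

Things in the scene. Friction and masses are not known exactly. Their poses are not given: they have to be found in the camera images.
- airbox: The winnower's air box, fixed: an aluminium box 150 (x) x 300 (y) x 90 mm high with a grey pipe column, 295 mm tall and 88 wide, on its top near the +y end, and a 50 mm pipe stub on its -y end. Origin: centre of its underside; z up; the gate closes towards its +y. Thumbwheel on its -x side, scale along its +x side.
- wheel: Black rubber thumbwheel with 24 knurl ribs, 60 mm diameter, 14 mm wide, in a slot in the air box's top. Origin on its axle, 80 mm above the counter, at x -45, y -55 mm of the air box; axle along the air box's x (the body turns with the wheel). It turns with light friction, 1 to 1.5 N at the rim, and stays where it is left; about 6 rad from gap 60 mm to closed.
- wheel_crown (a point): Top of the thumbwheel, straight over its axle, 110 mm above the counter (does not turn; axes as the air box). A grey cowl 38 (x) x 84 mm (y), 99 mm above the counter, (keeper over the rack 101) surrounds the wheel: only the top 11 mm stands free. Moving the crown towards air-box +y closes the gate, -y opens it: rack and pinion move the gate the same way, 10 mm per radian, 1 mm for 3 mm of rim.
- gate: Steel gate plate 62 (x) x 90 (y) x 3 mm with a brass rack on its -x edge, lying on the air box (top 93 mm above the counter, rack 98 mm), sliding along the air box's y over the black intake slot. Origin at its leading (+y) edge, 90 mm above the counter. The gap is from this edge to the dark lip at y = +51 mm of the air box. Not to be pushed directly.
- gate_pointer (a point): Tip of the gate's yellow pointer, a bar 3 mm wide (y) over the leading edge, 97.5 mm above the counter; it rides along the scale at x = +60 mm of the air box.
- red_mark (a point): Middle of the red gauge clip's face that looks at the pointer, 97 mm above the counter, at x = +67.5 mm of the air box, axes as the air box. The clip is 4 mm wide (y), 14 long, 10 high, on the white scale. The gate is set when the pointer tip has the same air-box y as this point. It may be on either side of the blue one.
- blue_mark (a point): The same point of the blue gauge clip (other batch, not the target).
- cup: Loose steel cup, 68 mm across, 75 mm high, on the robot's side of the air box; origin under its centre. Leave it alone.
- brush: Loose wooden brush about 190 mm long, lying on the robot's side of the air box. Leave it alone.
- jar: Loose amber jar with steel cap, 64 mm across, 80 mm high, beyond the air box; origin under its centre. Leave it alone.
- jug: Loose clear measuring jug, 110 mm across, 150 mm high, at the right; origin under its centre. Leave it alone.
- bowl: Loose steel bowl, 140 mm across, 55 mm high, at the left; origin under its centre. Leave it alone.
- spatula: Loose spatula with orange handle, about 260 mm long, lying at the left. Leave it alone.
- tub: Loose white tub 130 x 100 x 60 mm, at the right; origin under its centre. Leave it alone.

How it is judged:
By the outcome, as a careful person would: the job done as asked, in the order asked, and still so for the second after the job is handed in, with the robot touching nothing.
It also fails if it takes over 56 s, if anything falls off the work surface, if the arm or the gripper's body presses on something with over 40 N, if the wrist force passes 120 N, or if a joint passes its speed limit or range.

## Robot

A 6-joint arm with a two-finger parallel gripper is mounted at the origin on the work surface. World frame = base frame: x ahead of the robot, y to its left, z up, the work surface at z = 0. Lengths are in mm, angles in rad, forces in N, time in s.
With the tool pointing down it reaches from about 350 to 975 mm from the base axis. Payload 7.1 kg.
Tool frame: the origin (TCP) lies at the very end of the fingers, on their centre line; the grasp point (between the pads) lies 19 mm behind it; x points along the fingers, z is the direction in which the jaws open and shut, and the axes are right-handed (so a half turn about x gives the same grasp; the last joint's range is limited). The gripper opens to 88 mm and grips with 3 to 60 N. Pads are 20 mm wide; open, the fingers measure 115 mm over their backs; the gripper's body (75 mm by 178 mm) begins 61 mm behind the grasp point.
Start: joints at [-1.126, 0.423, 1.63, -0, 1.089, -0.019], TCP at [279.608, -558.949, 222.675] pointing down, gripper open.
Joint ranges: [-3, 3], [-0.9, 2.11], [0.09, 2.58], [-1.31, 4.45], [0.11, 2.69], [-2.54, 2.54]. Speed limits (rad/s): [2.39, 2.39, 3.01, 3.14, 3.14, 3.14].

## Interface

Orientations are given as a rotation vector (axis times angle).
In Python, from workcell import * gives the robot as it stands.
- The arm moves only by the shell command python3 -m crank 'ROWS'. ROWS is JSON, a list of rows, each a list of 3 entries, a list of its own where there are three numbers: the shift along the tool's x, y, z in cm, then the turn, a rotation vector about the tool's x, y, z in degrees, then the finger opening in cm, from 0 to 8.78. In form: [[[dx, dy, dz], [rx, ry, rz], claw], ...]. A call has 1 to 5 rows; each row shifts and turns the commanded pose from where the row before left it, along the tool's axes as they then stand; what a row does not reach is not made up. A row lasts 1/8 s, in which the tool goes at most 62.5 mm and 10.7 degrees, less where a joint would pass 70% of its speed; a pose out of reach is approached as far as the arm can. A call with a gripper value outside its range is refused whole. The fingers move at their own pace and stop on an object; the grip force is fixed at half the most. Time passes only in rows, so rows that do not move let the fingers close. It gives the time, the measured TCP pose, the force and the opening at its end, in the units of the state.
- get_obs(): the state, without advancing time (a new reading comes with each control period).
- get_image(name): name is "side" or "top"; returns a dict with "pixels" (384x512x3 uint8, red, green, blue), "mtx" (3x3 intrinsics, pixels), "view" (4x4, takes a point from world to camera coordinates). Camera axes: x right, y down, z forward; pixel columns grow to the right and rows downward; lengths in mm; the calibration is good to about 2 mm. A picture is of the moment at which its call begins. There is no depth.
- close_job(): hands the job in, once; it reports no verdict.
The state is a dict: "t": time; "qpos": joint angles; "qvel": joint speeds; "joint_torque": joint torques, N m; "ee_pos": TCP position; "orientation": TCP orientation; "ft_force": force on the tool from outside, world axes, zero at the start; "moment": the same for the moment, N m; "width": finger opening in mm.
Only numpy, scipy, OpenCV 4.12 (cv2) and the standard library are available. Lean on these libraries where they do the work, as an engineer would, in place of code of your own. Each camera call takes 0.05 s, during which the arm holds its last target.

## Working session

There is one attempt and no reset: what is moved stays moved. The work goes in short steps, Python scripts to look and compute and a shell command to move; the robot and the scene stay as the last step left them, time stands still between calls to the robot, and variables do not carry over. Pictures are saved under pics/ and viewed, and the job is handed in when it is done.

```bash
mkdir -p pics; ls; python3 - <<'E'
from workcell import *
import cv2
o=get_obs();print({k:(v if not hasattr(v,'tolist') else v.tolist()) for k,v in o.items()})
for n in("side","top"):
    d=get_image(n);cv2.imwrite(f"pics/{n}0.png",d["pixels"][:,:,::-1]);print(n,d["mtx"],d["view"])
E
```

```text
pics
{'t': 0.0, 'qpos': [-1.1260021325546647, 0.42382377357294065, 1.6306981546571484, -2.045162113203756e-05, 1.0886398383127833, -0.018999809899815912], 'qvel': [0.000710244174238356, 0.0007398803631553841, 9.135754007384044e-05, -0.001894190240315874, -0.0012869559549271489, 0.0012457824797448248], 'joint_torque': [0.0013900621343054809, -54.46217179298401, -27.36735463142395, 0.06437425268813968, 0.022659453679807484, -0.000147397199725674], 'ee_pos': [279.36078795857077, -558.447494138868, 221.909172183735], 'orientation': [0.8620006721650437, 1.3949712623250459, -0.8606327950586388], 'ft_force': [0.035520345036760326, 0.49222467024322963, 0.09089934257868727], 'moment': [-0.02860290538820292, -0.009652540807265233, -0.015783282894283275], 'width': 87.85197361325154}
side [[423.08526821   0.         253.90609005]
 [  0.         423.08526821 195.56856044]
 [  0.           0.           1.        ]] [[-9.06748003e-01  4.21168386e-01 -2.06216127e-02  5.20913588e+02]
 [ 2.50034824e-01  4.97641876e-01 -8.30563152e-01 -7.87032613e+01]
 [-3.39544764e-01 -7.58267601e-01 -5.56542540e-01  1.60154601e+03]
 [ 0.00000000e+00  0.00000000e+00  0.00000000e+00  1.00000000e+00]]
top [[439.06781725   0.         251.55099397]
 [  0.         439.06781725 198.35097674]
 [  0.           0.           1.        ]] [[-4.84656281e-03 -9.99984872e-01 -2.60138248e-03  1.80969877e+01]
 [-9.84168878e-01  5.23076601e-03 -1.77156028e-01  5.79306552e+02]
 [ 1.77166955e-01  1.70160186e-03 -9.84179341e-01  1.47330084e+03]
 [ 0.00000000e+00  0.00000000e+00  0.00000000e+00  1.00000000e+00]]
```

View pics/side0.png

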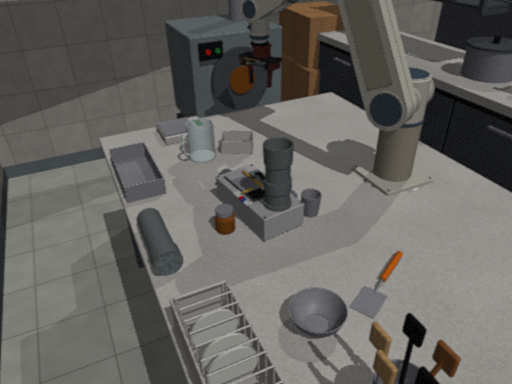

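View pics/top0.png

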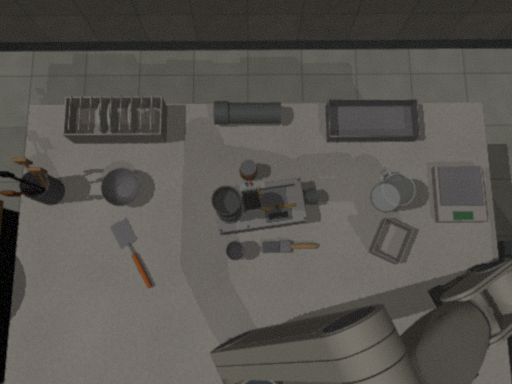

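The air box is at top px (260,205) with its column at (228,203), the cup at (235,250), the brush at (290,245) and the jar at (249,170). I'll enlarge that area.

```bash
python3 - <<'E'
import cv2
a=cv2.imread("pics/top0.png")[155:265,205:330];cv2.imwrite("pics/topc0.png",cv2.resize(a,None,fx=6,fy=5.4545 if 0 else 5.4,interpolation=cv2.INTER_CUBIC) if 0 else cv2.resize(a[:100],None,fx=6,fy=6,interpolation=cv2.INTER_CUBIC))
a=cv2.imread("pics/side0.png")[155:240,205:325];cv2.imwrite("pics/sidec0.png",cv2.resize(a,None,fx=6,fy=6,interpolation=cv2.INTER_CUBIC))
E
```

```text
(no output)
```

View pics/topc0.png

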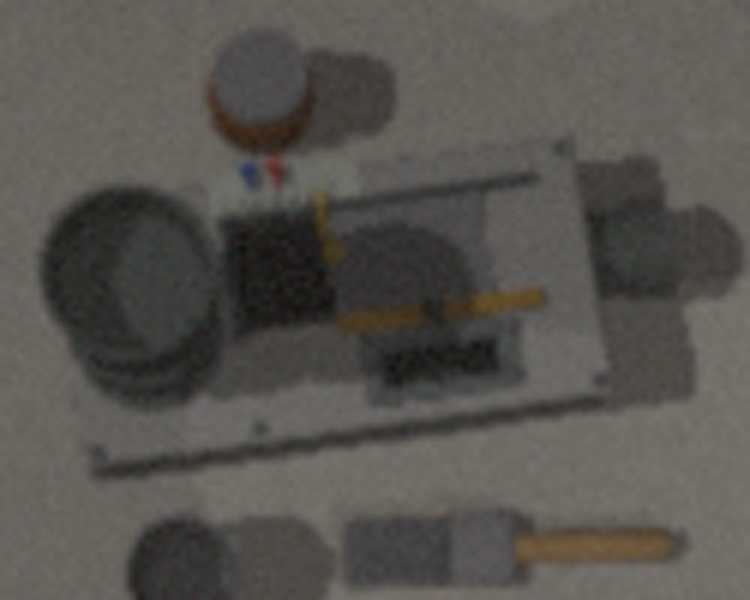

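View pics/sidec0.png

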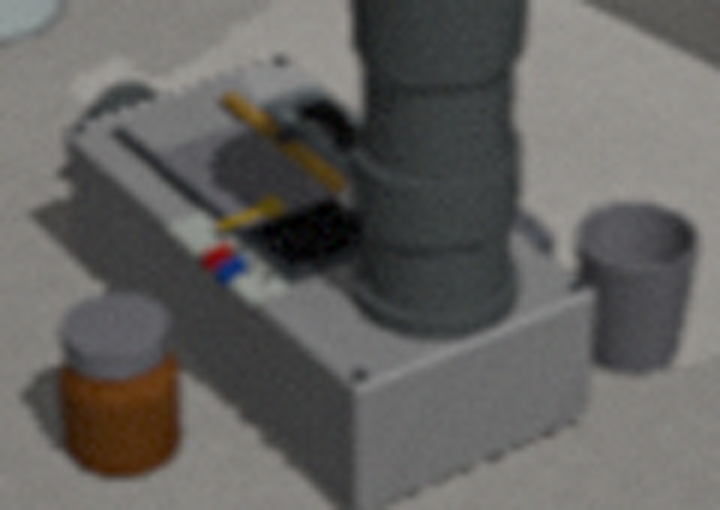

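```bash
cat > h.py <<'E'
import numpy as np, cv2
from scipy.optimize import least_squares
M={'side':(np.array([[423.08526821,0,253.90609005],[0,423.08526821,195.56856044],[0,0,1]]),np.array([[-9.06748003e-01,4.21168386e-01,-2.06216127e-02,5.20913588e+02],[2.50034824e-01,4.97641876e-01,-8.30563152e-01,-7.87032613e+01],[-3.39544764e-01,-7.58267601e-01,-5.56542540e-01,1.60154601e+03]])),
'top':(np.array([[439.06781725,0,251.55099397],[0,439.06781725,198.35097674],[0,0,1]]),np.array([[-4.84656281e-03,-9.99984872e-01,-2.60138248e-03,1.80969877e+01],[-9.84168878e-01,5.23076601e-03,-1.77156028e-01,5.79306552e+02],[1.77166955e-01,1.70160186e-03,-9.84179341e-01,1.47330084e+03]]))}
def proj(c,P):
    K,V=M[c];q=K@(V[:,:3]@np.asarray(P,float)+V[:,3]);return q[:2]/q[2]
def back(c,uv,z):
    K,V=M[c];R=V[:,:3];C=-R.T@V[:,3];d=R.T@np.linalg.solve(K,[uv[0],uv[1],1]);return C+d*(z-C[2])/d[2]
off={'top':(205,155,6),'side':(205,155,6)}
def full(c,u): o=off[c];return np.array([(u[0]+.5)/o[2]-.5+o[0],(u[1]+.5)/o[2]-.5+o[1]])
def w(p,L):
    c,s=np.cos(p[2]),np.sin(p[2]);return np.array([p[0]+c*L[0]-s*L[1],p[1]+s*L[0]+c*L[1],L[2]])
E
python3 - <<'E'
from h import *
pts=[('top',(75,-150,90),(575,138)),('top',(-75,-150,90),(607,393)),('top',(-75,150,90),(92,465)),
('side',(75,150,90),(357,388)),('side',(-75,150,90),(592,290)),('side',(75,-150,90),(68,138)),('top',(-45,-55,108),(440,360))]
f=lambda p,S=pts:np.concatenate([proj(c,w(p,L))-full(c,u) for c,L,u in S])
r=least_squares(f,[650,0,0.1],loss='soft_l1');print(r.x,np.round(r.fun.reshape(-1,2),1)if 0 else np.round(f(r.x).reshape(-1,2),2))
for cam in('top','side'):
  S=[s for s in pts if s[0]==cam]; print(cam,least_squares(lambda p:f(p,S),[650,0,.1]).x)
p=r.x
print('crown',w(p,(-45,-55,110)))
def loc(c,u,z):
    P=back(c,full(c,u),z);c_,s=np.cos(p[2]),np.sin(p[2]);d=P-[p[0],p[1],0];return (c_*d[0]+s*d[1],-s*d[0]+c_*d[1])
for n,c,u,z in[('ptr','top',(321,197),97.5),('ptr','side',(222,222),97.5),('red','top',(275,172),102),('blue','top',(251,175),102),('red','side',(218,257),102),('blue','side',(232,268),102),('wheel','top',(440,360),105)]: print(n,c,np.round(loc(c,u,z),1))
for n,c,z,u in [('jar','top',80,(260,80)),('cup','top',75,(180,570))]: print(n,back(c,full(c,u),z))
E
```

```text
[ 5.52177040e+02 -1.32005659e+01  1.28540647e-01] [[ 0.08 -0.62]
 [ 1.57  0.13]
 [-1.4   0.02]
 [-0.07  0.52]
 [ 1.51  0.42]
 [-0.2  -1.83]
 [ 0.39 -0.17]]
top [ 5.51671358e+02 -1.26511715e+01  1.29078280e-01]
side [ 5.54143373e+02 -1.35362544e+01  1.37943375e-01]
crown [514.5985726  -73.51523051 110.        ]
ptr top [56.7 -1.3]
ptr side [57.9 -5.6]
red top [73.5 22.6]
blue top [73.6 36.2]
red side [80.  27.6]
blue side [79.2 40.3]
wheel top [-45.  -53.9]
jar [681.09113957  27.13086747  80.        ]
cup [401.14569442  72.79288956  75.        ]
```

The box is at about (552, -13), yaw 0.13, and the crown at about (515, -74). Pointer and red clip disagree between the views, so I'll average frames and enlarge.

```bash
cat > shot.py <<'E'
import sys,numpy as np,cv2
from workcell import *
tag=sys.argv[1];n=int(sys.argv[2])
A={}
for c in('top','side'):
    A[c]=np.mean([get_image(c)["pixels"].astype(np.float32) for _ in range(n)],0)
np.savez(f"pics/{tag}.npz",**A)
def crop(c,x0,y0,x1,y1):
    a=A[c][y0:y1,x0:x1,::-1];a=np.clip(a*1.8,0,255).astype(np.uint8)
    return cv2.resize(a,None,fx=12,fy=12,interpolation=cv2.INTER_CUBIC)
cv2.imwrite(f"pics/{tag}_t.png",crop('top',240,175,300,225))
cv2.imwrite(f"pics/{tag}_s.png",crop('side',225,165,285,213))
E
python3 shot.py m0 8
```

```text
(no output)
```

View pics/m0_t.png

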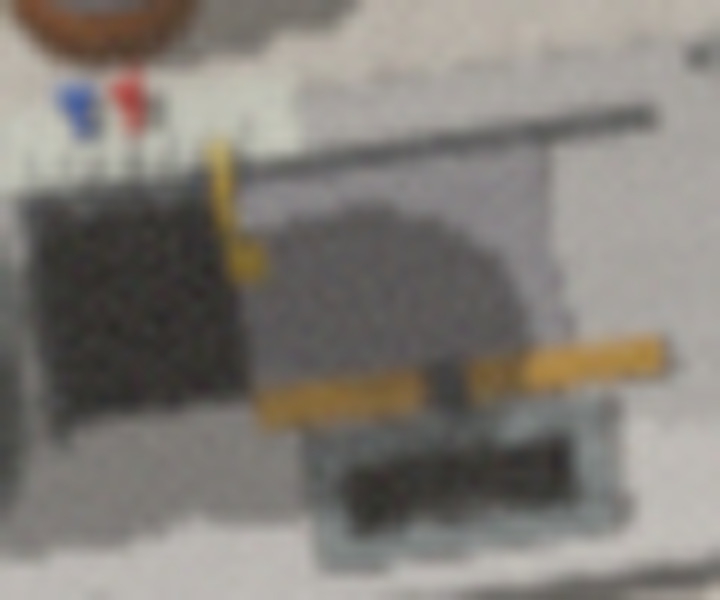

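View pics/m0_s.png

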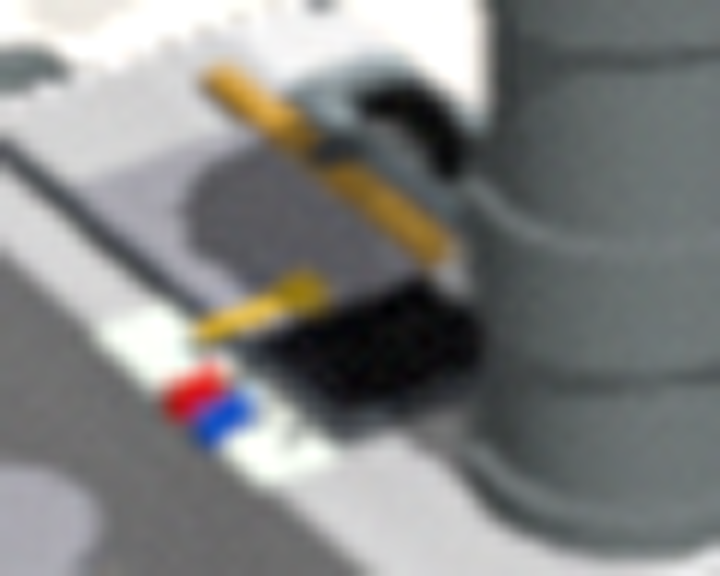

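```bash
cat > ov.py <<'E'
import sys
from h import *
O={'top':(240,175),'side':(225,165)}
def boxpts(x0,x1,y0,y1,z0,z1): return [(x,y,z) for x in(x0,x1) for y in(y0,y1) for z in(z0,z1)]
def cp(c,p,L): q=proj(c,w(p,L));return ((q[0]-O[c][0]+.5)*12-.5,(q[1]-O[c][1]+.5)*12-.5)
def draw(tag,pose,yp,yr,yb):
    for c,s in(('top','t'),('side','s')):
        im=cv2.imread(f"pics/{tag}_{s}.png");p=pose[c]
        def hull(b,col):
            h=cv2.convexHull(np.array([cp(c,p,L) for L in b],np.float32)).astype(int);cv2.polylines(im,[h],True,col,1)
        hull(boxpts(67.5,81.5,yr-2,yr+2,92,102),(0,0,255));hull(boxpts(67.5,81.5,yb-2,yb+2,92,102),(255,0,0))
        hull(boxpts(30,60,yp-1.5,yp+1.5,96,99),(0,255,255))
        hull(boxpts(-64,-26,-97,-13,99,99),(0,255,0));hull(boxpts(-75,75,-150,150,90,90),(255,0,255))
        hull(boxpts(-75,75,-150,150,0,90),(255,0,255))
        hull(boxpts(-52,-38,-77,-33,99,99),(0,255,0))
        hull(boxpts(-30,30,50.9,51,90,90),(255,255,0))
        cv2.imwrite(f"pics/{tag}_ov_{s}.png",im)
E
python3 - <<'E'
from ov import *
p=(552,-13,.1285);draw('m0',{'top':p,'side':p},-3,25,38)
E
```

```text
(no output)
```

View pics/m0_ov_t.png

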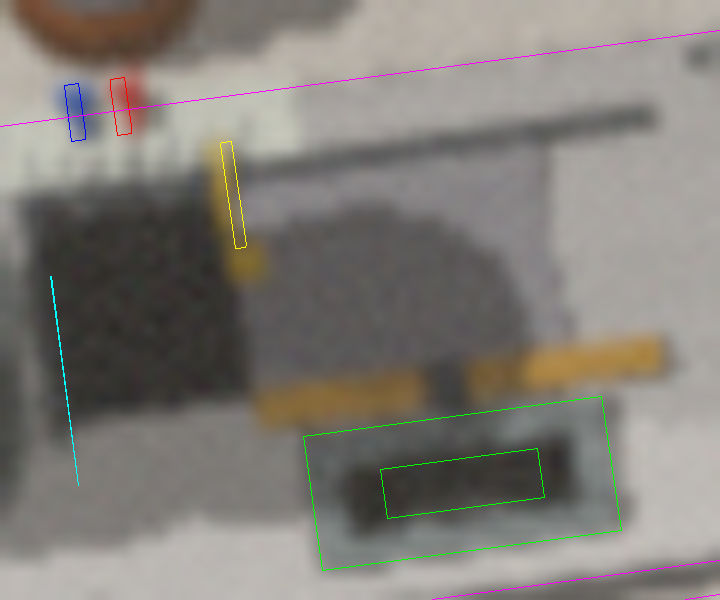

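View pics/m0_ov_s.png

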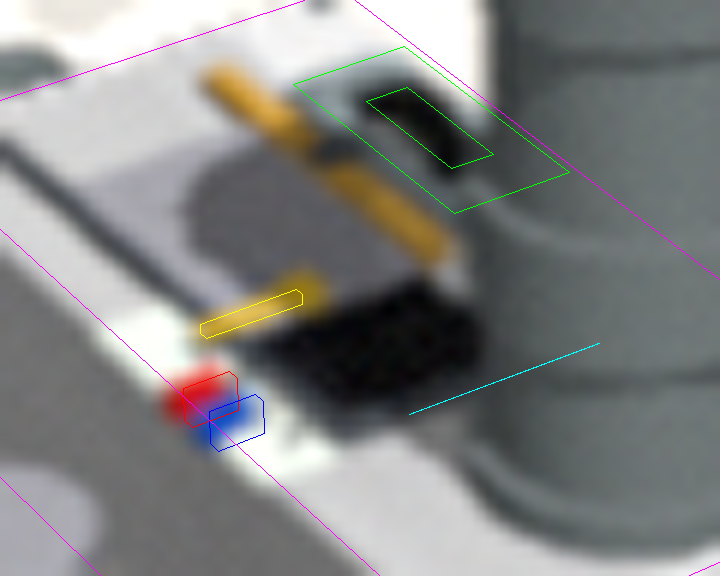

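```bash
cat > go.py <<'E'
import sys
from h import *
from workcell import get_obs
from scipy.spatial.transform import Rotation as R
p=(552,-13,.1285)
o=get_obs();Rt=R.from_rotvec(o['orientation']);P=np.array(o['ee_pos'])
c,s=np.cos(p[2]),np.sin(p[2]);d=P-[p[0],p[1],0]
print('t',o['t'],'local',np.round([c*d[0]+s*d[1],-s*d[0]+c*d[1],d[2]],1),'F',np.round(o['ft_force'],1),'width',round(o['width'],1))
print('tool axes(cols)',np.round(Rt.as_matrix(),3).tolist())
if len(sys.argv)>1:
    L=[float(v) for v in sys.argv[1:4]]
    D=w(p,L)-P; print('tool shift cm',np.round(Rt.inv().apply(D)/10,2))
    bx=np.array([c,s,0]);by=np.array([-s,c,0])
    for sg in(1,-1):
        z=sg*bx;x=np.array([0,0,-1.]);T=R.from_matrix(np.c_[x,np.cross(z,x),z]);print(sg,'turn deg',np.round((Rt.inv()*T).as_rotvec(degrees=True),2))
E
python3 go.py -45 -65 135
```

```text
t 0.9 local [-340.1 -506.5  222.7] F [ 0.2  0.3 -0.9] width 87.9
tool axes(cols) [[0.0, 0.894, 0.447], [0.0, 0.447, -0.894], [-1.0, 0.0, -0.0]]
tool shift cm [  8.77  42.4  -31.98]
1 turn deg [-70.79   0.    -0.  ]
-1 turn deg [109.21  -0.    -0.  ]
```

```bash
python3 -m crank '[[[0,4.2,-3.2],[0,0,0],0],[[0,4.2,-3.2],[0,0,0],0],[[0,4.2,-3.2],[0,0,0],0],[[0,4.2,-3.2],[0,0,0],0],[[0,4.2,-3.2],[0,0,0],0]]'; python3 -m crank '[[[0,4.2,-3.2],[0,0,0],0],[[0,4.2,-3.2],[0,0,0],0],[[0,4.2,-3.2],[0,0,0],0],[[0,4.2,-3.2],[0,0,0],0],[[0,0,0],[-10,0,0],0]]'; python3 -m crank '[[[0,0,0],[-10,0,0],0],[[0,0,0],[-10,0,0],0],[[0,0,0],[-10,0,0],0],[[0,0,0],[-10,0,0],0],[[0,0,0],[-10,0,0],0]]';  python3 go.py -45 -65 135
```

```text
t: 1.52
ee_pos: [396.5, -320.5, 222.9]
orientation: [0.861, 1.393, -0.861]
ft_force: [1.1, -0.4, 1.1]
width: 41.4
t: 2.15
ee_pos: [490.2, -129.4, 222.9]
orientation: [0.722, 1.447, -0.721]
ft_force: [-0.5, -0.6, 0.3]
width: 0.5
t: 2.78
ee_pos: [488.9, -132.3, 222.8]
orientation: [0.042, 1.57, -0.042]
ft_force: [0.3, 0.6, -0.2]
width: 0.6
t 2.775 local [ -77.9 -110.2  222.8] F [ 0.3  0.6 -0.2] width 0.6
tool axes(cols) [[0.0, 0.054, 0.999], [-0.0, 0.999, -0.054], [-1.0, -0.0, 0.0]]
tool shift cm [8.78 5.04 2.41]
1 turn deg [-1.046e+01  1.000e-02  0.000e+00]
-1 turn deg [ 1.6954e+02  0.0000e+00 -2.0000e-02]
```

```bash
python3 -m crank '[[[0,0,0],[-10.4,0,0],0],[[0,4.0,3.3],[0,0,0],0],[[5,0.3,0],[0,0,0],0],[[4,0,0],[0,0,0],0],[[0,0,0],[0,0,0],0]]';  python3 go.py -45 -65 112; python3 shot.py m1 2
```

```text
t: 3.4
ee_pos: [514.3, -85.1, 130.4]
orientation: [-0.095, 1.574, 0.097]
ft_force: [0.2, 0.1, 0.9]
width: 0.4
t 3.4 local [-46.7 -66.6 130.4] F [0.2 0.1 0.9] width 0.4
tool axes(cols) [[-0.006, -0.122, 0.993], [0.001, 0.993, 0.122], [-1.0, 0.002, -0.006]]
tool shift cm [1.84 0.16 0.18]
1 turn deg [-0.37 -0.33 -0.1 ]
-1 turn deg [ 1.7963e+02 -1.6000e-01  5.1000e-01]
```

View pics/m1_s.png

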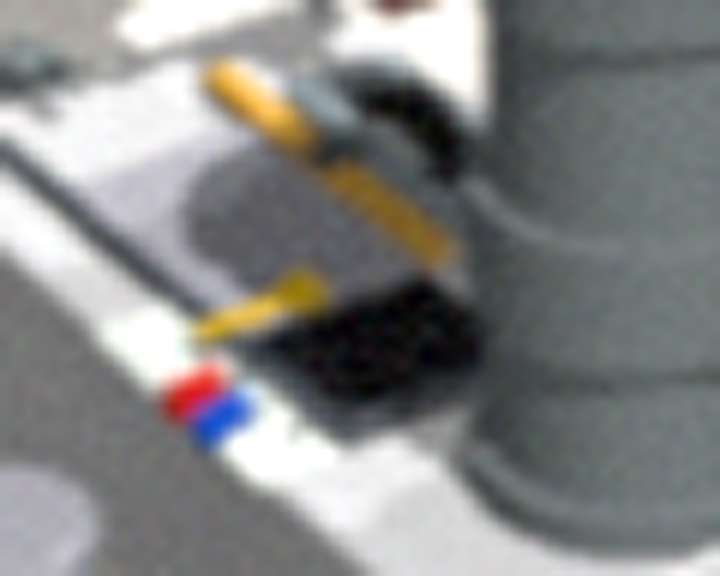

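View pics/m1_t.png

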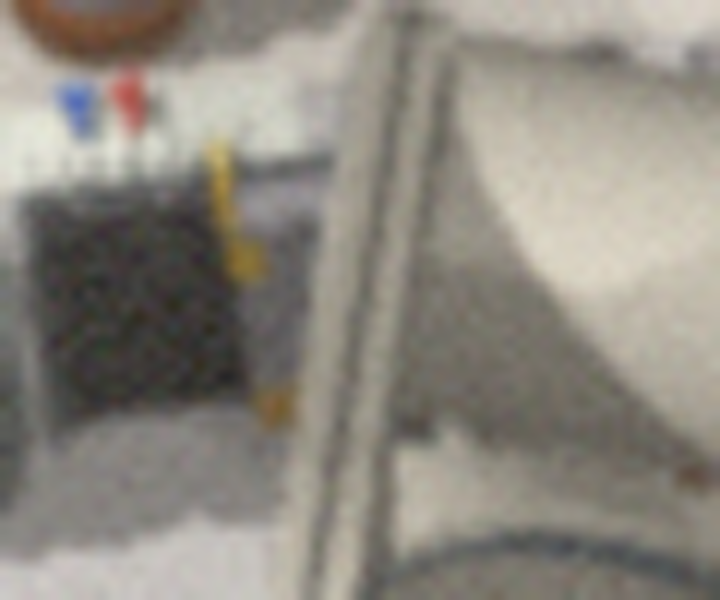

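The pointer at top px (220,150) and the clips stay visible with the arm in place. Next I'll check where the fingertip is over the wheel.

```bash
python3 - <<'E'
from h import *
A=np.load('pics/m1.npz')['side'][120:220,205:325,::-1]
im=cv2.resize(np.clip(A*1.8,0,255).astype(np.uint8),None,fx=6,fy=6,interpolation=cv2.INTER_CUBIC);cv2.imwrite('pics/m1_full.png',im)
E
```

```text
(no output)
```

View pics/m1_full.png

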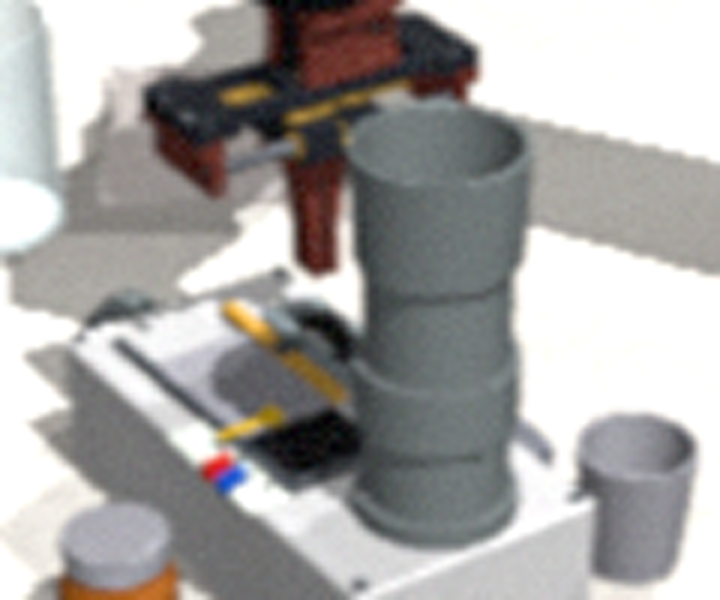

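The tip is right above the wheel at (318,270). I'll go down slowly and watch the force.

```bash
python3 -m crank '[[[1.0,0.2,0.15],[0,0,0],0],[[0.8,0,0],[0,0,0],0],[[0,0,0],[0,0,0],0]]';  python3 go.py; python3 -m crank '[[[0.1,0,0],[0,0,0],0],[[0,0,0],[0,0,0],0]]'; python3 -m crank '[[[0.1,0,0],[0,0,0],0],[[0,0,0],[0,0,0],0]]'; python3 go.py
```

```text
t: 3.98
ee_pos: [517.1, -83.3, 114.0]
orientation: [-0.095, 1.57, 0.096]
ft_force: [-1.0, 0.2, -0.2]
width: 0.6
t 3.975 local [-43.6 -65.3 114. ] F [-1.   0.2 -0.2] width 0.6
tool axes(cols) [[-0.001, -0.121, 0.993], [0.0, 0.993, 0.121], [-1.0, 0.0, -0.001]]
t: 4.22
ee_pos: [517.7, -83.5, 113.7]
orientation: [-0.096, 1.569, 0.096]
ft_force: [-0.0, 0.8, 0.3]
width: 0.3
t: 4.47
ee_pos: [517.6, -83.4, 112.7]
orientation: [-0.096, 1.569, 0.096]
ft_force: [0.3, 0.5, -0.5]
width: 0.5
t 4.475 local [-43.1 -65.4 112.7] F [ 0.3  0.5 -0.5] width 0.5
tool axes(cols) [[0.0, -0.121, 0.993], [0.0, 0.993, 0.121], [-1.0, 0.0, 0.0]]
```

```bash
python3 -m crank '[[[0.15,0.1,-0.15],[0,0,0],0],[[0,0,0],[0,0,0],0]]'; python3 -m crank '[[[0.1,0,0],[0,0,0],0],[[0,0,0],[0,0,0],0]]'; python3 -m crank '[[[0.1,0,0],[0,0,0],0],[[0,0,0],[0,0,0],0]]'; python3 go.py
```

```text
t: 4.72
ee_pos: [515.7, -82.5, 111.0]
orientation: [-0.096, 1.569, 0.096]
ft_force: [0.2, 0.8, -0.9]
width: 0.5
t: 4.97
ee_pos: [516.0, -82.6, 110.1]
orientation: [-0.096, 1.569, 0.096]
ft_force: [-0.5, -0.7, -0.9]
width: 0.4
t: 5.22
ee_pos: [516.2, -82.7, 109.5]
orientation: [-0.096, 1.568, 0.095]
ft_force: [-0.7, -0.1, 3.3]
width: 0.6
t 5.225 local [-44.4 -64.5 109.5] F [-0.7 -0.1  3.3] width 0.6
tool axes(cols) [[0.0, -0.121, 0.993], [-0.0, 0.993, 0.121], [-1.0, -0.0, 0.0]]
```

```bash
python3 -m crank '[[[0.1,0,0],[0,0,0],0],[[0,0,0],[0,0,0],0]]'; python3 -m crank '[[[0,0.3,0],[0,0,0],0],[[0,0.4,0],[0,0,0],0],[[0,0.4,0],[0,0,0],0]]';python3 -m crank '[[[0,0.4,0],[0,0,0],0],[[0,0.4,0],[0,0,0],0],[[0,0,0],[0,0,0],0]]'; python3 go.py; python3 shot.py m2 2
```

```text
t: 5.48
ee_pos: [516.4, -82.9, 109.0]
orientation: [-0.096, 1.568, 0.095]
ft_force: [-2.7, -0.5, 9.9]
width: 0.6
t: 5.85
ee_pos: [515.0, -72.2, 109.4]
orientation: [-0.097, 1.568, 0.095]
ft_force: [-4.1, -3.1, 14.7]
width: 0.3
t: 6.22
ee_pos: [513.9, -63.6, 109.1]
orientation: [-0.096, 1.568, 0.096]
ft_force: [-3.9, 0.4, 11.7]
width: 0.3
t 6.225 local [-44.3 -45.3 109.1] F [-3.9  0.4 11.7] width 0.3
tool axes(cols) [[0.001, -0.122, 0.993], [-0.0, 0.993, 0.122], [-1.0, -0.0, 0.001]]
```

View pics/m2_t.png

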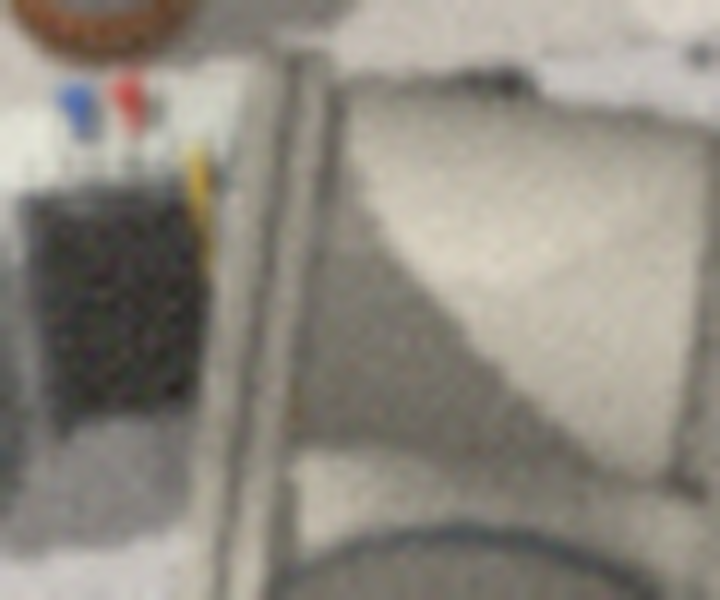

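View pics/m2_s.png

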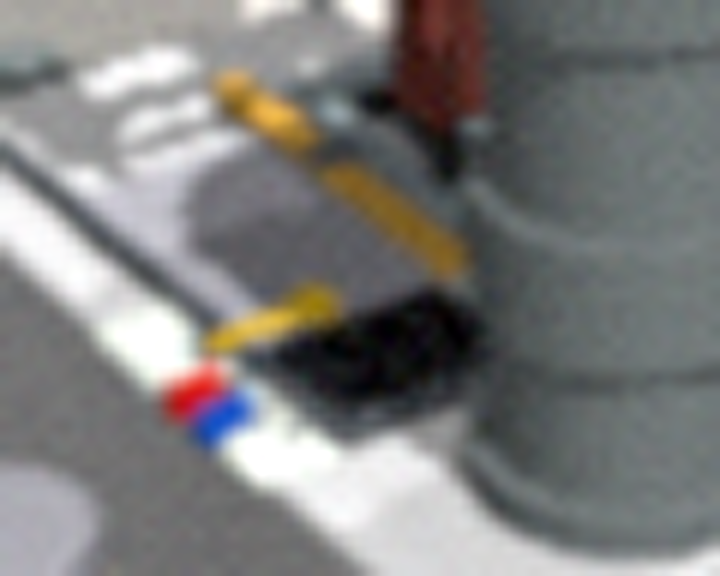

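The first stroke works: the pointer moved from column 220 to 197 in the top view, about 6.4 mm. Now strokes two and three.

```bash
python3 -m crank '[[[-0.8,0,0],[0,0,0],0],[[0,-1.0,0],[0,0,0],0],[[0,-0.9,0],[0,0,0],0],[[0,0,0],[0,0,0],0],[[0.8,0,0],[0,0,0],0]]';python3 -m crank '[[[0,0,0],[0,0,0],0],[[0,0,0],[0,0,0],0]]'; python3 go.py;  python3 -m crank '[[[0,0.3,0],[0,0,0],0],[[0,0.4,0],[0,0,0],0],[[0,0.4,0],[0,0,0],0]]';python3 -m crank '[[[0,0.4,0],[0,0,0],0],[[0,0.4,0],[0,0,0],0],[[0,0,0],[0,0,0],0],[[0,0,0],[0,0,0],0]]'; python3 go.py; python3 shot.py m3 2
```

```text
t: 7.05
ee_pos: [516.7, -83.0, 108.6]
orientation: [-0.095, 1.567, 0.095]
ft_force: [-8.5, -2.7, 52.0]
width: 0.7
t: 7.3
ee_pos: [516.7, -83.0, 109.1]
orientation: [-0.097, 1.567, 0.095]
ft_force: [-2.8, -2.6, 15.2]
width: 0.1
t 7.3 local [-44.  -64.9 109.1] F [-2.8 -2.6 15.2] width 0.1
tool axes(cols) [[0.001, -0.122, 0.993], [-0.001, 0.993, 0.122], [-1.0, -0.001, 0.001]]
t: 7.68
ee_pos: [515.4, -72.0, 109.3]
orientation: [-0.097, 1.567, 0.095]
ft_force: [-3.0, -2.7, 16.5]
width: 0.6
t: 8.18
ee_pos: [514.3, -63.6, 109.2]
orientation: [-0.096, 1.567, 0.096]
ft_force: [-3.4, 0.5, 15.2]
width: 0.3
t 8.175 local [-43.8 -45.4 109.2] F [-3.4  0.5 15.2] width 0.3
tool axes(cols) [[0.001, -0.122, 0.993], [-0.0, 0.993, 0.122], [-1.0, -0.0, 0.001]]
```

View pics/m3_t.png

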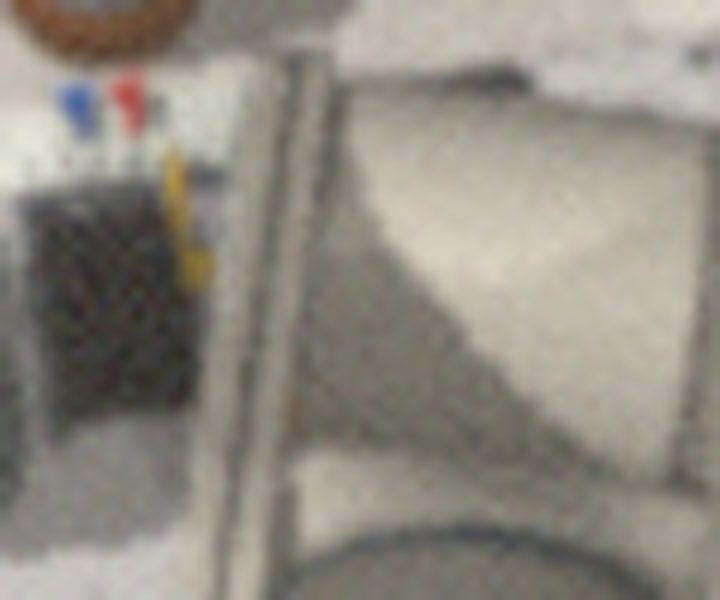

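View pics/m3_s.png

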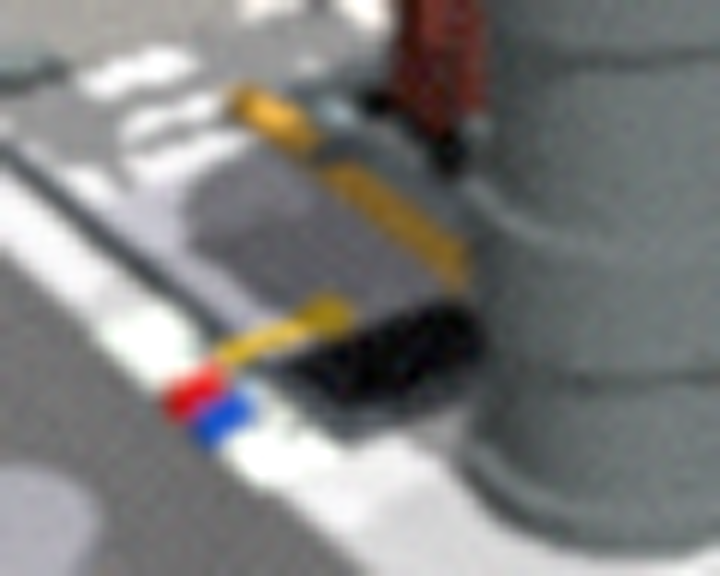

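Pointer now about 10.5 mm short of red (tip at top px (175,158)). Third stroke, with a gentler touchdown.

```bash
python3 -m crank '[[[-0.8,0,0],[0,0,0],0],[[0,-1.0,0],[0,0,0],0],[[0,-0.9,0],[0,0,0],0],[[0.4,0,0],[0,0,0],0],[[0.2,0,0],[0,0,0],0]]';python3 -m crank '[[[0.1,0,0],[0,0,0],0],[[0.1,0,0],[0,0,0],0],[[0,0,0],[0,0,0],0]]'; python3 go.py;  python3 -m crank '[[[0,0.3,0],[0,0,0],0],[[0,0.4,0],[0,0,0],0],[[0,0.4,0],[0,0,0],0]]';python3 -m crank '[[[0,0.4,0],[0,0,0],0],[[0,0.4,0],[0,0,0],0],[[0,0,0],[0,0,0],0],[[0,0,0],[0,0,0],0]]'; python3 go.py; python3 -m crank '[[[-0.8,0,0],[0,0,0],0],[[0,-1.0,0],[0,0,0],0],[[0,-0.9,0],[0,0,0],0],[[0,0,0],[0,0,0],0]]'; python3 shot.py m4 8
```

```text
t: 9.0
ee_pos: [515.6, -82.8, 109.5]
orientation: [-0.095, 1.57, 0.095]
ft_force: [-1.3, -0.5, 4.3]
width: 0.3
t: 9.38
ee_pos: [515.9, -82.8, 109.1]
orientation: [-0.096, 1.569, 0.096]
ft_force: [-3.1, -1.9, 14.1]
width: 0.4
t 9.375 local [-44.8 -64.6 109.1] F [-3.1 -1.9 14.1] width 0.4
tool axes(cols) [[-0.0, -0.122, 0.993], [-0.001, 0.993, 0.122], [-1.0, -0.0, -0.0]]
t: 9.75
ee_pos: [514.6, -71.9, 109.4]
orientation: [-0.097, 1.569, 0.095]
ft_force: [-4.8, -2.2, 16.3]
width: 0.4
t: 10.25
ee_pos: [513.5, -63.4, 109.1]
orientation: [-0.096, 1.569, 0.096]
ft_force: [-4.0, 1.4, 12.6]
width: 0.3
t 10.25 local [-44.6 -45.  109.1] F [-4.   1.4 12.6] width 0.3
tool axes(cols) [[-0.0, -0.122, 0.993], [0.0, 0.993, 0.122], [-1.0, 0.0, -0.0]]
t: 10.75
ee_pos: [516.0, -83.5, 115.9]
orientation: [-0.095, 1.569, 0.095]
ft_force: [-0.4, 0.7, -0.3]
width: 0.4
```

View pics/m4_t.png

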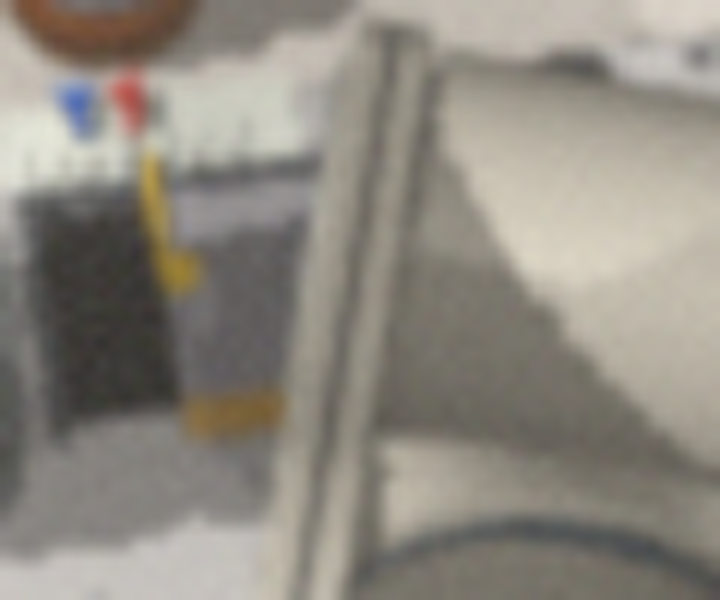

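View pics/m4_s.png

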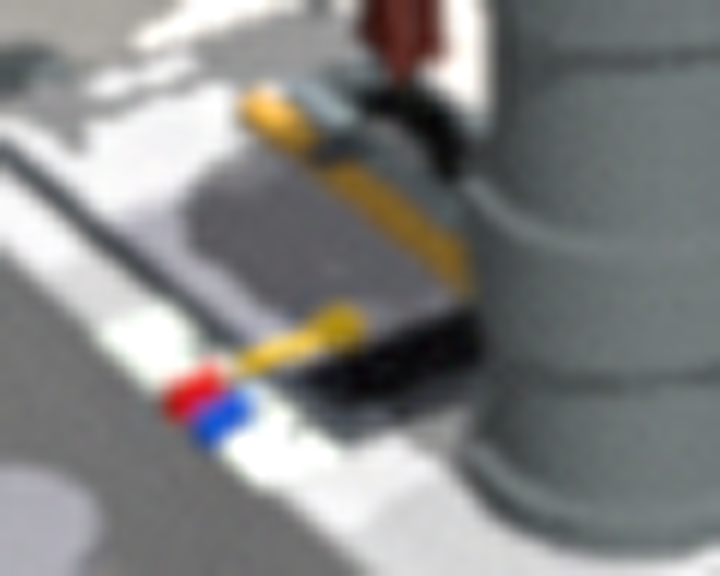

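```bash
cat > fit.py <<'E'
import sys
from h import *
from scipy.optimize import least_squares
tag=sys.argv[1];A=np.load(f'pics/{tag}.npz')
p0=(552,-13,.1285)
SS=8
def cover(c,win,sh,objs):
    x0,y0,x1,y1=win;L=np.zeros(((y1-y0)*SS,(x1-x0)*SS),np.int32)
    for k,b in objs:
        pts=np.array([proj(c,w(p0,q)) for q in b])+sh
        pts=(pts-[x0,y0]+.5)*SS-.5
        h=cv2.convexHull(pts.astype(np.float32));cv2.fillConvexPoly(L,np.round(h*16).astype(np.int32),k,shift=4)
    out=[]
    for k in(1,2,3):
        m=(L==k).astype(np.float32).reshape(y1-y0,SS,x1-x0,SS).mean((1,3));out.append(cv2.GaussianBlur(m,(0,0),.6))
    return np.array(out)
def B(x0,x1,y,h,z0,z1): return [(x,yy,z) for x in(x0,x1) for yy in(y-h,y+h) for z in(z0,z1)]
def model(c,win,v):
    sh=v[:2];yp,yr,yb=v[2:5]
    return cover(c,win,sh,[(3,B(35,60,yp,1.5,96,99)),(1,B(67.5,81.5,yr,2,92,102)),(2,B(67.5,81.5,yb,2,92,102))])
W={'top':(242,178,264,197),'side':(236,190,254,204)}
for c in W:
    x0,y0,x1,y1=W[c];I=A[c][y0:y1,x0:x1]
    r,g,b=I[...,0],I[...,1],I[...,2]
    mx=I.max(2)+1
    obs=np.array([np.clip(r-np.maximum(g,b),0,None),np.clip(b-np.maximum(r,g),0,None),np.clip(np.minimum(r,g)-b-6,0,None)*(r-g<0.45*r)])
    if c=='top': obs[2][:14-0 if 0 else 0]=0
    def f(v):
        m=model(c,W[c],v);e=[]
        for k in range(3):
            s=(m[k]*obs[k]).sum()/((m[k]**2).sum()+1e-6);e.append((s*m[k]-obs[k])/ (np.sqrt((obs[k]**2).sum())+1e-6))
        return np.array(e).ravel()
    cost=lambda v:(f(v)**2).sum()
    from scipy.optimize import minimize
    best=None
    for yp in (float(sys.argv[2])-3,float(sys.argv[2])+2):
        S=np.array([[0,0,yp,22.5,37]]+[[0,0,yp,22.5,37]+d for d in np.diag([1,1,4,3,3])])
        q=minimize(cost,[0,0,yp,22.5,37],method='Nelder-Mead',options=dict(initial_simplex=S,maxiter=600,xatol=.02,fatol=1e-5))
        if best is None or q.fun<best.fun:best=q
    v=best.x;print(c,'cost',round(best.fun,3),'shift',np.round(v[:2],2),'yp,yr,yb',np.round(v[2:],2),'red-ptr',round(v[3]-v[2],2))
E
python3 fit.py m0 -1; python3 fit.py m4 18
```

```text
top cost 0.817 shift [ 0.29 -0.4 ] yp,yr,yb [ 1.11 23.53 38.45] red-ptr 22.42
side cost 0.345 shift [-0.96 -0.32] yp,yr,yb [ 0.39 22.91 37.23] red-ptr 22.52
top cost 0.751 shift [-0.14 -0.37] yp,yr,yb [19.34 22.08 36.93] red-ptr 2.74
side cost 0.59 shift [-0.84 -0.41] yp,yr,yb [19.78 22.81 36.66] red-ptr 3.03
```

Both views agree: 22.5 mm at the start, and about 2.9 mm left after three strokes of 19.6 mm (the 3:1 ratio holds). The last stroke is about 8.5 mm of rim.

```bash
python3 -m crank '[[[0.4,0.2,0],[0,0,0],0],[[0.2,0,0],[0,0,0],0],[[0.1,0,0],[0,0,0],0],[[0.1,0,0],[0,0,0],0],[[0,0,0],[0,0,0],0]]'; python3 go.py;  python3 -m crank '[[[0,0.3,0],[0,0,0],0],[[0,0.3,0],[0,0,0],0],[[0,0.25,0],[0,0,0],0],[[0,0,0],[0,0,0],0],[[0,0,0],[0,0,0],0]]'; python3 go.py; python3 shot.py m5 8; python3 fit.py m5 21
```

```text
t: 12.18
ee_pos: [515.9, -80.8, 109.3]
orientation: [-0.096, 1.569, 0.095]
ft_force: [-4.6, -0.2, 14.5]
width: 0.6
t 12.175 local [-44.5 -62.6 109.3] F [-4.6 -0.2 14.5] width 0.6
tool axes(cols) [[0.0, -0.122, 0.993], [-0.0, 0.993, 0.122], [-1.0, -0.0, 0.0]]
t: 12.8
ee_pos: [515.0, -72.5, 109.4]
orientation: [-0.096, 1.568, 0.095]
ft_force: [-5.0, -1.2, 15.7]
width: 0.6
t 12.8 local [-44.4 -54.2 109.4] F [-5.  -1.2 15.7] width 0.6
tool axes(cols) [[0.001, -0.122, 0.993], [-0.001, 0.993, 0.122], [-1.0, -0.001, 0.0]]
top cost 0.823 shift [ 0.22 -0.07] yp,yr,yb [23.15 22.92 37.89] red-ptr -0.23
side cost 0.53 shift [-1.1 -0.8] yp,yr,yb [25.04 25.15 38.93] red-ptr 0.11
```

View pics/m5_t.png

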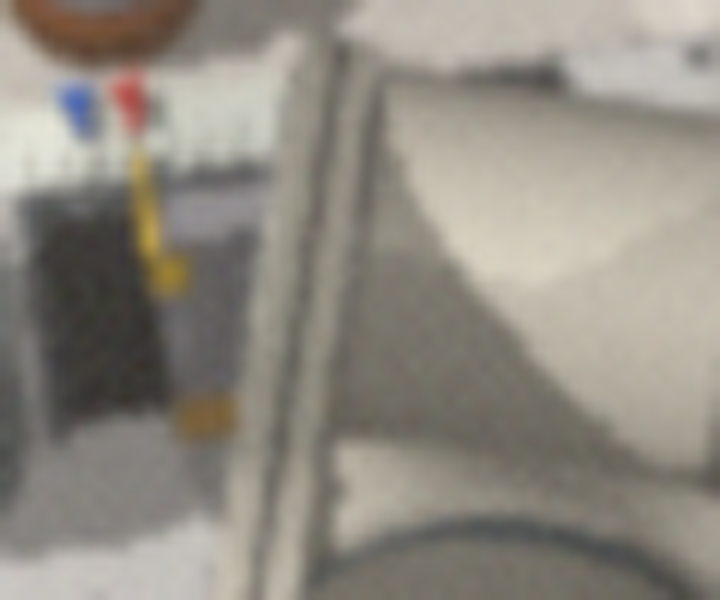

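View pics/m5_s.png

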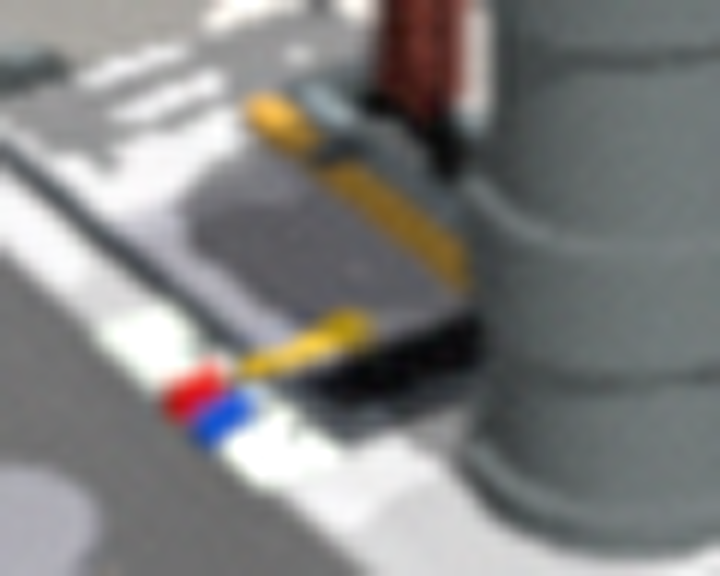

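The pointer lines up with the red clip in both views (fit within ±0.25 mm). Lifting straight off and away.

```bash
python3 -m crank '[[[-0.5,0,0],[0,0,0],0],[[-4,0,0],[0,0,0],0],[[-5,0,0],[0,0,0],0],[[-4,-2,-1],[0,0,0],0],[[0,-5,-2],[0,0,0],0]]'; python3 -m crank '[[[0,-5,-2],[0,0,0],0],[[0,-5,-2],[0,0,0],0],[[0,-5,-2],[0,0,0],0],[[0,0,0],[0,0,0],0],[[0,0,0],[0,0,0],0]]'; python3 go.py; python3 shot.py m6 8; python3 fit.py m6 22;python3 - <<'E'
from h import *
A=np.load('pics/m6.npz');cv2.imwrite('pics/m6_top.png',np.clip(A['top'][:,:,::-1]*1.5,0,255).astype('uint8'))
E
```

```text
t: 14.22
ee_pos: [495.7, -145.5, 246.6]
orientation: [-0.1, 1.562, 0.096]
ft_force: [0.4, -0.4, 0.3]
width: 0.7
t: 14.85
ee_pos: [451.9, -301.0, 242.8]
orientation: [-0.094, 1.569, 0.096]
ft_force: [0.4, 1.3, 0.0]
width: 0.7
t 14.85 local [-136.2 -272.8  242.8] F [0.4 1.3 0. ] width 0.7
tool axes(cols) [[-0.001, -0.121, 0.993], [0.001, 0.993, 0.121], [-1.0, 0.001, -0.0]]
top cost 0.732 shift [ 0.27 -0.15] yp,yr,yb [23.28 23.46 38.35] red-ptr 0.18
side cost 0.517 shift [-1.24 -0.92] yp,yr,yb [25.93 25.46 39.63] red-ptr -0.47
```

View pics/m6_t.png

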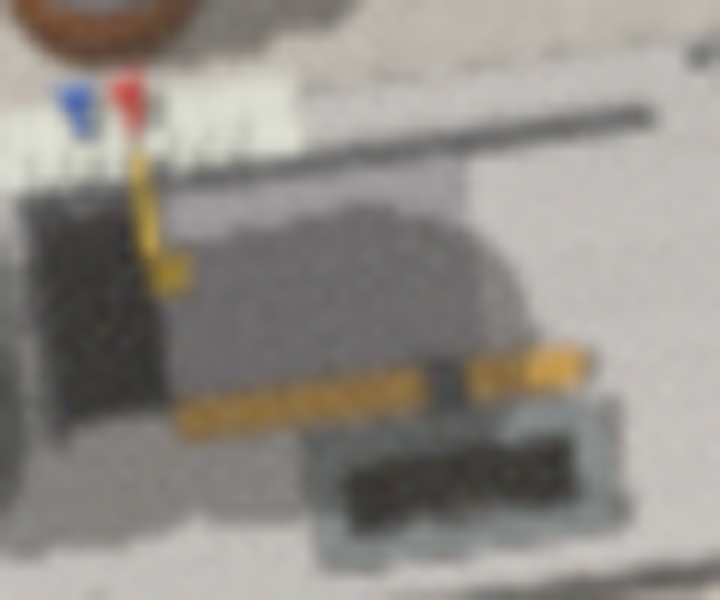

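View pics/m6_s.png

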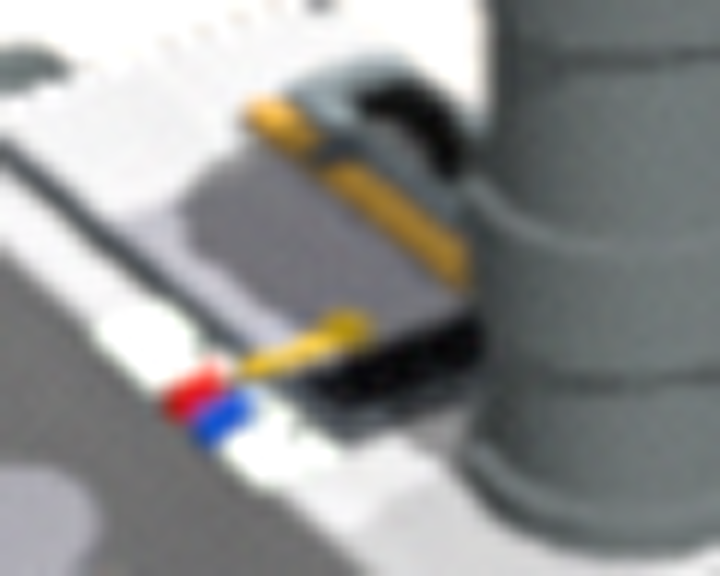

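View pics/m6_top.png

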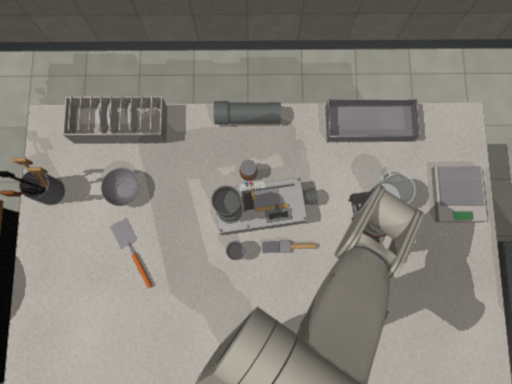

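```bash
python3 -c "
from workcell import *
print(close_job())"
```

```text
the job is handed in; nothing more can be done
None
```

I set the gate and handed the job in at about 16 s. The yellow pointer now stands in line with the red clip, to within about half a millimetre.

**What I did:** With the fingers closed, I rolled the thumbwheel by its top in four strokes, three of about 19.6 mm of rim and one of about 8.4 mm. That makes about 22.4 mm of gate travel, against 22.5 mm measured at the start. The fingertip touched only the wheel. I then lifted it straight off and moved the arm away.

**Last checks:**
- **Pointer to red clip:** after the hand was away, the fits gave +0.2 mm in the top view and −0.5 mm in the side view. That small disagreement is about the noise of the measurement.
- **Surroundings:** the cup, brush, jar, bowl and spatula stand where they were in the last top picture. The jug is half hidden under the arm, which hovers about 90 mm above it. The tub is hidden under the arm, so I could not check it. The hand never went lower than about 220 mm on that side.
- **Force:** one touchdown, at the start of the second stroke, briefly showed 52 N at the wrist from fingertip contact. That is under the 120 N wrist limit. The 40 N limit is for the arm and gripper body, and I took this as not counting because only the fingertip was touching. I lowered the later strokes more gently, and those readings stayed below 17 N.

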